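Seat the reference plug in the dry-block heater

ROBOT

A 6-joint arm with a two-finger parallel gripper is mounted at the origin on a cart in front of the work surface, level with it; the furniture and walls round the work are solid. World frame = base frame: x ahead of the robot, y to its left, z up, the work surface at z = 0. Lengths are in m, angles in rad, forces in N, time in s.
With the tool pointing down it reaches from about 0.3 to 0.875 m from the base axis. Payload 4.2 kg.
Tool frame: the origin (TCP) lies at the very end of the fingers, on their centre line; the grasp point (between the pads) lies 19 mm behind it; y points along the fingers, z is the direction in which the jaws open and shut, and the axes are right-handed (so a half turn about y gives the same grasp; the last joint's range is limited). The gripper opens to 85 mm and grips with 20 to 120 N. Pads are 22 mm wide; open, the fingers measure 114 mm over their backs; the gripper's body (76 mm by 85 mm) begins 54 mm behind the grasp point. The pads swing forward as they close: fully open they stand 13 mm farther back than shut.
Start: joints at [-1.33, 0.32, 1.565, -0, 1.257, -0.02], TCP at [0.148, -0.556, 0.231] pointing down, gripper open.
Joint ranges: [-3.11, 3.11], [-0.84, 2.01], [0.21, 2.61], [-1.34, 4.49], [0.05, 2.63], [-2.56, 2.56]. Speed limits (rad/s): [2.57, 2.57, 3.14, 3.14, 3.14, 3.14].

INTERFACE

Orientations are given as [roll, pitch, yaw] about the fixed x, y, z axes, in that order (R = Rz(yaw) Ry(pitch) Rx(roll)).
In Python, from cell import robot, camera, ticket, masks_of gives the robot as it stands.
- The arm moves only by the tool jog_arm, never from a script. Its argument "commands" is a list of rows, each a list of 7 numbers: the turn, a rotation vector about the tool's x, y, z in rad, then the shift along the tool's x, y, z in mm, then the closure, from 0 (fully open) to 1 (shut). In form: [[ax, ay, az, tx, ty, tz, grip], ...]. A call has 1 to 12 rows; each row is the pose to reach, as a shift and turn from the pose measured when the call began, along the tool's axes at that moment; what a row does not reach only later rows make up. A row lasts 1/12 s, in which the tool goes at most 41.7 mm and 7.16 degrees, less where a joint would pass 70% of its speed; a pose out of reach is approached as far as the arm can. A call with a gripper value outside its range is refused whole. The fingers move at their own pace and stop on an object; "force" is the grip in N (left out, the last holds). Time passes only in rows, so rows that repeat a pose let the fingers close. It gives the time, the measured TCP pose, the force and the opening at its end, in the units of the state.
- robot.read_state(): the state, without advancing time (a new reading comes with each control period).
- camera(name): name is "scene" or "top"; returns a dict with "image" (400x640x3 uint8, blue, green, red), "depth" (400x640 float32, m along the optical axis (not along the pixel's ray), 0 where there is no reading), "intrinsics" (3x3 intrinsics, pixels), "k1" (the pictures are not rectified: a ray, as slopes to the right and down, at radius r is drawn at 1 + k1 r^2 times it, then the intrinsics apply), "eye" and "attitude" of the camera in the world. Camera axes: x right, y down, z forward; pixel columns grow to the right and rows downward; lengths in m; the calibration is good to about 2 mm. A picture is of the moment at which its call begins.
- ticket.close_job(): hands the job in, once; it reports no verdict.
Trained networks look in a picture, given as the dict that the camera call returned (one of the last four; its "shot" number tells which), for a name from the list of things; names that differ only in an ending like _2 or _b are one class to them, and where a whole thing is asked for, a point or a joint stands for the part that bears it (a point fixed in the world has none). Each returns a list of dicts, best first, with "score" (0 to 1); they miss things now and then, are a little off and sometimes report something else, mostly with a low value. They report only what shows in the picture. A call takes as long as a camera call. They do not tell look-alikes from the thing itself.
- masks_of(picture, name): "mask" (400x640 bool, what is visible of it) and "centre" ([row, column] in pixels, amid what is visible of it).
The state is a dict: "time": time; "joint_pos": joint angles; "joint_velocities": joint speeds; "tau": joint torques, N m; "eef_pos": TCP position; "orientation": TCP orientation; "force": force on the tool from outside, world axes, zero at the start; "moment": the same for the moment, N m; "opening": opening from 0.0 (shut) to 1.0 (fully open).
Only numpy, scipy, OpenCV 4.12 (cv2) and the standard library are available. Lean on these libraries where they do the work, as an engineer would, in place of code of your own. Each camera call takes 0.05 s, during which the arm holds its last target. There are 200 camera calls.

TASK

Take the brass reference plug by its orange grip out of the blue stand and put it into the large bore of the aluminium block in the white heater. The fit is tight and the block sits a little off centre in its recess: lean the plug clearly (10 to 20 degrees) and work its lower edge well into the bore first, feel for the wall, then straighten it up and slide it fully home, collar down on the block, and let go. Be gentle (never press the plug on the heater with more than 35 N) and leave the two vials and the beaker where they stand.

Things in the scene. Friction and masses are not known exactly. Their poses are not given: they have to be found in the camera images.
- plug_mid (a point): Centre of the loose plug, 94 mm tall, 100 to 210 g. From the foot up: brass shank, diameter 20 mm, 40 mm long, flat end; brass collar, diameter 32, 6 mm thick; orange square grip 22 x 22 mm, 48 mm tall. This point is on the axis 47 mm above the foot; the grip's middle is 23 mm farther up. z up along the axis, x and y square to the grip's faces. It starts upright in the stand.
- plug_foot (a point): Centre of the flat lower end of the plug's shank, 47 mm below plug_mid; same axes.
- stand_top (a point): Centre of the top face of the fixed blue stand, 64 x 64 mm and 46 mm tall, with a loose hole 24 mm wide in which the plug stands upright (its shank reaches 40 mm down into it). z up.
- heater: White fixed dry-block heater, 140 (x, front to back) x 150 mm (y), rim 66 mm high; origin under its centre on the worktop; display front faces -x. In its recess sits an aluminium block, 90 x 100 mm, flat top 74 mm above the worktop, with one large round bore (diameter 21.2 mm, 43 mm deep, almost no chamfer) and, 40 mm behind it, three 13 mm wells. The block stays put under this job's forces.
- bore_nominal (a point): Where the large bore's mouth would be were the block centred in its recess: 14 mm in front of the heater's centre, on the block's top face; axes as heater. The block is off centre: the true bore lies up to 3 mm from here along heater x and up to 3 mm along heater y, differently each time, and the readings do not tell it. The height is true.
- vial_black_mid (a point): Centre of a loose clear vial with a black cap, 22 mm in diameter, 54 mm tall, standing behind the heater (towards +x). A bystander.
- vial_white_mid (a point): Centre of a loose clear vial with a light grey cap, 22 mm in diameter, 54 mm tall, standing behind the heater. A bystander.
- cup_mid (a point): Centre of a loose clear beaker, 62 mm wide and 70 mm tall, standing behind the blue stand. A bystander.
Mind the look-alikes: they are no part of the job. What is meant by the part that bears plug_mid is not pink, and is the larger of those in its own colour. Several things look just like the part that bears stand_top: the one meant starts farthest to the robot's right.

How it is judged:
By the outcome, as a careful person would: the job done as asked, in the order asked, and still so for the second after the job is handed in, with the robot touching nothing.
It also fails if it takes over 58 s, if anything falls off the work surface, if the arm or the gripper's body presses on something with over 40 N, if the wrist force passes 120 N, or if a joint passes its speed limit or range.

## Working session

There is one attempt and no reset: what is moved stays moved. The work goes in short steps, Python scripts to look and compute and a tool call to move; the robot and the scene stay as the last step left them, time stands still between calls to the robot, and variables do not carry over. Pictures are saved under pics/ and viewed, about 8 in all and at most 12, crops included, and the job is handed in when it is done.

Besides the shell and the picture viewer there is one more tool, called after "Request:" by a JSON object that holds its "op" and its "data". jog_arm: Moves the arm, as the interface text tells. Its arguments: {"type":"object","properties":{"commands":{"type":"array"},"force":{"type":"number"}},"required":["commands"]}

```bash
mkdir -p pics; ls
cat > h.py <<'E'
import numpy as np, cv2
from scipy.spatial.transform import Rotation as Ro
from cell import robot, camera, ticket, masks_of
def camR(p):
    a=np.array(p["attitude"],float)
    return a if a.shape==(3,3) else (Ro.from_euler('xyz',a).as_matrix() if a.size==3 else Ro.from_quat(a).as_matrix())
def ray(p,rc):
    rc=np.atleast_2d(np.array(rc,float)); K=np.array(p["intrinsics"])
    uv=rc[:,::-1].reshape(-1,1,2).copy()
    s=cv2.undistortPoints(uv,K,np.array([p["k1"],0,0,0.]))[:,0]
    return np.c_[s,np.ones(len(s))]
def pts(p,rc):
    rc=np.atleast_2d(rc); d=p["depth"][rc[:,0].astype(int),rc[:,1].astype(int)]
    return (ray(p,rc)*d[:,None])@camR(p).T+np.array(p["eye"]), d>0
def atz(p,rc,z):
    r=ray(p,rc)@camR(p).T; e=np.array(p["eye"]); return e+r*((z-e[2])/r[:,2:])
def tool():
    s=robot.read_state(); return np.array(s["eef_pos"]),Ro.from_euler('xyz',s["orientation"]).as_matrix(),s
E
python3 - <<'E'
from h import *
s=robot.read_state();print({k:np.round(v,3) for k,v in s.items()})
for n in ["scene","top"]:
    p=camera(n);cv2.imwrite(f"pics/{n}0.png",p["image"]);print(n,p["eye"],np.array(p["attitude"]),p["k1"],p["intrinsics"])
    for o in ["plug_mid","stand_top","heater","cup_mid","vial_black_mid"]:
        for m in masks_of(p,o):
            rc=np.argwhere(m["mask"]);P,ok=pts(p,rc);P=P[ok]
            if len(P): print(o,round(m["score"],2),np.round(m["centre"]),len(rc),"med",np.round(np.median(P,0),3),"lo",np.round(np.percentile(P,3,axis=0),3),"hi",np.round(np.percentile(P,97,axis=0),3))
E
```

```text
pics
{'time': np.float64(0.0), 'joint_pos': array([-1.33 ,  0.32 ,  1.566,  0.   ,  1.257, -0.02 ]), 'joint_velocities': array([ 0.002, -0.   , -0.001,  0.   , -0.001, -0.001]), 'tau': array([ 3.0000e-03, -4.1551e+01, -2.3416e+01,  0.0000e+00,  8.0000e-03,
       -0.0000e+00]), 'eef_pos': array([ 0.148, -0.555,  0.23 ]), 'orientation': array([-1.573,  0.   , -2.881]), 'force': array([-0.357,  0.302, -0.179]), 'moment': array([-0.025, -0.019,  0.002]), 'opening': np.float64(1.0)}
scene [0.2430072  0.66194658 0.48209726] [-2.06416217  0.00945145 -2.67741833] 8.830869674566848e-05 [[441.41607392   0.         311.6728699 ]
 [  0.         441.41607392 196.40089528]
 [  0.           0.           1.        ]]
plug_mid 0.6 [196. 391.] 500 med [ 0.456 -0.118  0.058] lo [ 0.446 -0.129  0.005] hi [ 0.47  -0.112  0.095]
plug_mid 0.57 [177. 356.] 304 med [ 0.543 -0.139  0.075] lo [ 0.532 -0.344  0.001] hi [ 0.63  -0.133  0.102]
plug_mid 0.54 [166. 333.] 199 med [ 0.621 -0.197  0.041] lo [ 0.615 -0.206  0.003] hi [ 0.633 -0.192  0.067]
stand_top 0.94 [228. 363.] 1207 med [ 0.479 -0.009  0.04 ] lo 
[... 962 characters left out ...]
3  0.098] lo [ 0.534 -0.157  0.046] hi [ 0.559 -0.133  0.103]
stand_top 0.75 [237. 350.] 1066 med [ 0.486 -0.033  0.046] lo [ 0.455 -0.064  0.003] hi [ 0.518 -0.     0.049]
stand_top 0.63 [208. 405.] 912 med [ 0.543 -0.141  0.046] lo [ 0.513 -0.179  0.014] hi [ 0.579 -0.113  0.049]
heater 0.63 [213. 259.] 5764 med [0.538 0.142 0.067] lo [0.469 0.069 0.03 ] hi [0.607 0.215 0.076]
cup_mid 0.85 [150. 390.] 941 med [ 0.663 -0.119  0.017] lo [ 0.628 -0.143  0.001] hi [ 0.684 -0.089  0.071]
vial_black_mid 0.5 [159. 263.] 156 med [0.642 0.131 0.039] lo [0.634 0.123 0.   ] hi [0.661 0.146 0.056]
vial_black_mid 0.47 [171. 228.] 134 med [0.631 0.205 0.04 ] lo [0.624 0.199 0.005] hi [0.639 0.215 0.056]
```

View pics/scene0.png

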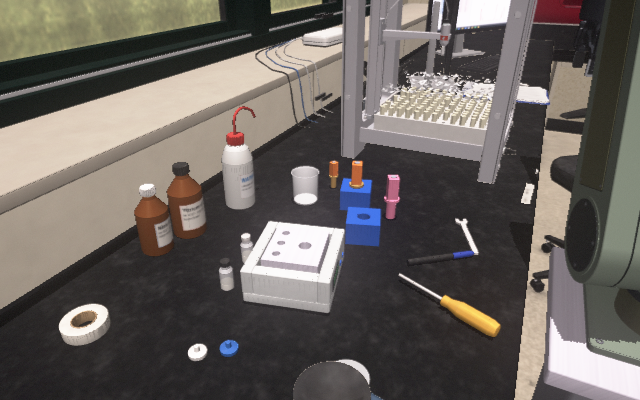

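View pics/top0.png

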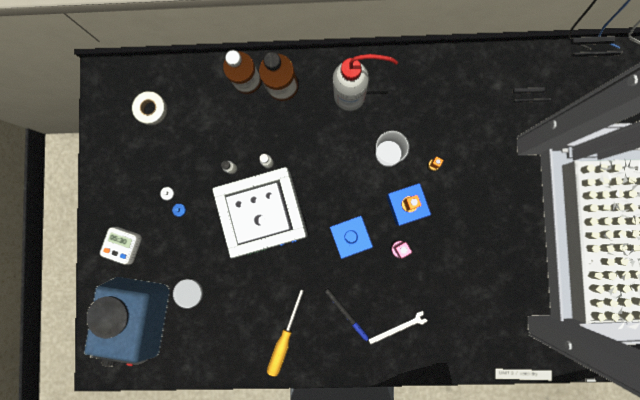

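The scene picture shows three plug-like things: orange in the rear-right blue stand (scene 177,356; top 206,411), a smaller orange one behind it (scene 170,333; top 163,436), and a pink one (scene 196,391; top 250,400). Two blue stands show, at top (208,405), the rightmost, and (237,350), which is empty. I choose the orange plug at top (206,411). Next comes a close crop and yaw measurement.

Run:
```python
from h import *
p=camera("top");q=camera("scene")
a=cv2.resize(p["image"][150:270,200:450],None,fx=3,fy=3,interpolation=cv2.INTER_CUBIC)
b=cv2.resize(q["image"][150:310,235:415],None,fx=1.33,fy=1.33,interpolation=cv2.INTER_CUBIC)
im=np.zeros((580,750,3),np.uint8);im[:360]=a;im[362:362+b.shape[0],:b.shape[1]]=b;
cv2.imwrite("pics/c1.png",im)
rr=np.argwhere(np.ones((400,640),bool))
for n,c in (("top",p),("scene",q)):
    P,ok=pts(c,rr);
    def rect(lbl,lo,hi,cx,cy,r):
        s=ok&(P[:,2]>lo)&(P[:,2]<hi)&(np.hypot(P[:,0]-cx,P[:,1]-cy)<r)
        if s.sum()<4: return
        (x,y),(w,h),a=cv2.minAreaRect((P[s,:2]*1000).astype(np.float32)); print(n,lbl,s.sum(),np.round([x,y,w,h,a],1),"z",np.round(np.median(P[s,2]),4))
    rect("grip",.085,.11,.545,-.143,.03)
    rect("stand",.040,.05,.545,-.143,.05)
    rect("rim",.060,.0695,.538,.142,.12)
    rect("block",.0705,.082,.538,.142,.12)
```

```text
top grip 161 [ 546.7 -147.6   21.8   22.6   17.8] z 0.1001
top stand 862 [ 546.8 -147.7   63.9   64.8   16.8] z 0.046
top rim 2778 [538.7 143.7 140.  150.4  14.3] z 0.0659
top block 2292 [543.7 137.7 100.1 127.3  14.4] z 0.0742
scene grip 111 [ 544.4 -146.3   21.5   24.    20.2] z 0.0973
scene stand 375 [ 544.8 -145.7   64.3   68.5   16.1] z 0.0466
scene rim 2716 [536.6 143.5 139.6 151.9  14.4] z 0.0663
scene block 2004 [535.1 143.8  90.6 104.   14.5] z 0.0745
```

View pics/c1.png

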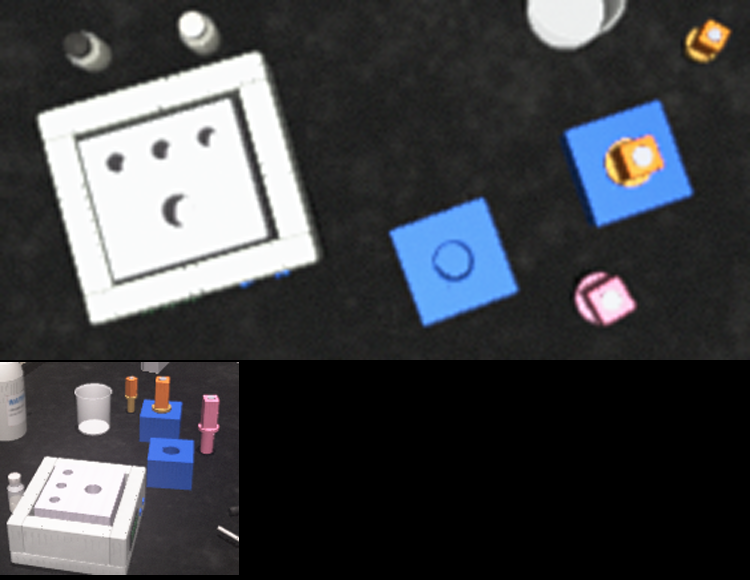

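The crop confirms the choice: the orange plug in the rightmost blue stand (crop 632,160) has a brass collar, and its yaw of about 18° matches the stand. Now I'll check obstacles near the start pose and look for the block and bore offset.

```bash
cat >> h.py <<'E'
def R_of(yaw_z,tilt=0.,):  # jaw axis (tool z) heading in deg, tool y down; tilt deg about tool x
    z=np.array([np.cos(np.radians(yaw_z)),np.sin(np.radians(yaw_z)),0]);y=np.array([0,0,-1.]);x=np.cross(y,z)
    return np.c_[x,y,z]@Ro.from_rotvec([np.radians(tilt),0,0]).as_matrix()
def delta(T,Rt):
    t,R,s=tool(); rv=Ro.from_matrix(R.T@Rt).as_rotvec(); print("rv",np.round(rv,3),"mm",np.round(R.T@(np.array(T)-t)*1000,1),"deg",np.round(np.degrees(np.linalg.norm(rv)),1))
E
python3 - <<'E'
from h import *
rr=np.argwhere(np.ones((400,640),bool)); hc=np.array([.5377,.1436]); th=np.radians(14.4); U=np.array([[np.cos(th),-np.sin(th)],[np.sin(th),np.cos(th)]])
for n in("top","scene"):
    c=camera(n);P,ok=pts(c,rr);g=c["image"].mean(1+1)
    s=ok&(P[:,2]>.1)&(P[:,1]<-.2)&(P[:,1]>-.75)&(P[:,0]>-.05)&(P[:,0]<.9)
    for y0 in np.arange(-.75,-.2,.05):
        k=s&(P[:,1]>=y0)&(P[:,1]<y0+.05)
        if k.any(): 
            h,e=np.histogram(P[k,0],np.arange(0,.95,.1)); print(n,round(y0,2),h,"xmin",np.round(P[k,0].min(),3),"zmax",np.round(P[k,2].max(),2))
    # block in heater frame at z=.074
    B=atz(c,rr,.074)[:,:2]; Z=P[:,2]; L=(B-hc)@U*1000; gg=g.reshape(-1)
    k=ok&(Z>.0705)&(Z<.08)&(np.abs(L)<62).all(1)
    (x,y),(w,h),a=cv2.minAreaRect(L[k].astype(np.float32));print(n,"block local",np.round([x,y,w,h,a],1))
    k=ok&(Z>.060)&(Z<.0695); C=atz(c,rr,.066)[:,:2]; Lr=(C-hc)@U*1000; k&=(np.abs(Lr)<85).all(1)
    print(n,"rim local",np.round(cv2.minAreaRect(Lr[k].astype(np.float32))[0],1))
    k=(np.hypot(L[:,0]+14,L[:,1])<16); 
    d=k&((Z<.070)|(gg<150)); print(n,"bore dark",d.sum(),np.round(L[d].mean(0),1),np.round(L[d].min(0),1),np.round(L[d].max(0),1))
    if n=="scene":
        (x,y),(w,h),a=cv2.minAreaRect(L[d].astype(np.float32));print("bore rect",np.round([x,y,w,h],1))
delta([.5455,-.147,.23],R_of(-72))
E
```

```text
top -0.6 [0 0 0 0 0 0 8 0 0] xmin 0.605 zmax 0.11
top -0.55 [   0    0    0  533  872 1026  136    0   73] xmin 0.325 zmax 0.18
top -0.5 [   0    0    0 1256 1818 1782  486    0   66] xmin 0.325 zmax 0.23
top -0.45 [   0    0    0 1253  906  937 1815    0    0] xmin 0.318 zmax 0.34
top -0.4 [   0    0 1133 1846    0    0 3543  191    0] xmin 0.281 zmax 0.39
top -0.35 [  0   0   0   0   0   0   0 637   0] xmin 0.703 zmax 0.37
top block local [  6.6   0.7 100.3 104.8  90. ]
top rim local [ 0.7 -0.8]
top bore dark 93 [-14.6   0.5] [-24.1  -9.5] [-4.8 10.3]
scene -0.75 [  0   0  79   0   0   0 298   0  40] xmin 0.281 zmax 0.38
scene -0.7 [  0   0 318  71 162 137 973   0  50] xmin 0.281 zmax 0.38
scene -0.65 [  0 167   0 121 220 166  23   0  67] xmin 0.149 zmax 0.35
scene -0.6 [  0 358   0 138 266 221  21   0  89] xmin 0.149 zmax 0.4
scene -0.55 [  0 928   0 199 296 138   2   0  99] xmin 0.131 zmax 0.4
scene -0.5 [  0 107   0 284 567 511 530   0  90] xmin 0.134 zmax 0.4
scene -0.45 [   0    0  110  383  705  701 1698    0   69] xmin 0.28 zmax 0.4
scene -0.4 [   0    0 1468 1456    0    0 2288   31   73] xmin 0.28 zmax 0.41
scene -0.35 [  0   0   0   0   0   0   0 147  89] xmin 0.702 zmax 0.37
scene -0.3 [ 0  0  0  0  0  0  0  0 96] xmin 0.893 zmax 0.18
scene -0.25 [  0   0   0   0   0   0   0   0 113] xmin 0.894 zmax 0.19
scene block local [ -2.7   3.2 107.5  91.1  90. ]
scene rim local [-1.8  4.5]
scene bore dark 46 [-16.8   2.7] [-26.1  -4.1] [-7.4  8.8]
bore rect [-16.8   1.9  17.9  11.3]
rv [-0.    -0.053  0.   ] mm [-489.2    1.3 -292.3] deg 3.1
```

The frame to the right starts at x≥0.28, y<-0.35, so I'll swing around it close to the base.

Request:
{"op": "jog_arm", "data": {"commands": [[0, 0, 0, -85, 0, -273, 0], [0, 0, 0, -85, 0, -273, 0], [0, 0, 0, -85, 0, -273, 0], [0, 0, 0, -85, 0, -273, 0], [0, 0, 0, -85, 0, -273, 0], [0, 0, 0, -85, 0, -273, 0], [0, 0, 0, -85, 0, -273, 0], [0, 0, 0, -85, 0, -273, 0], [0, 0, 0, -132, 0, -292, 0], [0, 0, 0, -132, 0, -292, 0], [0, -0.053, 0, -300, 0, -292, 0], [0, -0.053, 0, -300, 0, -292, 0]]}}

```text
time: 1.8
eef_pos: [0.2817, -0.2177, 0.2319]
orientation: [-1.568, 0.001, -2.829]
force: [0.0, -0.6, 1.2]
opening: 0.998
```

```bash
python3 -c "
from h import *
print(robot.read_state()['joint_pos']);delta([.5455,-.147,.15],R_of(-72))"
```

```text
[-6.89743057e-01 -3.58690773e-02  1.99570266e+00 -7.12540684e-04
  1.17936507e+00  5.68715383e-01]
rv [-0.002 -0.002 -0.001] mm [-272.7   82.2   13.7] deg 0.2
```

Request:
{"op": "jog_arm", "data": {"commands": [[0, 0, 0, -272.7, 40, 13.7, 0], [0, 0, 0, -272.7, 40, 13.7, 0], [0, 0, 0, -272.7, 40, 13.7, 0], [0, 0, 0, -272.7, 82, 13.7, 0], [0, 0, 0, -272.7, 82, 13.7, 0], [0, 0, 0, -272.7, 82, 13.7, 0], [0, 0, 0, -272.7, 82, 13.7, 0], [0, 0, 0, -272.7, 82, 13.7, 0], [0, 0, 0, -272.7, 82, 13.7, 0]]}}

```text
time: 2.55
eef_pos: [0.5462, -0.1465, 0.1484]
orientation: [-1.57, -0.002, -2.827]
force: [-0.2, -0.6, 0.1]
opening: 1.006
```

Run:
```python
from h import *
delta([.5455,-.147,.062],R_of(-72))
c=camera("scene");cv2.imwrite("pics/a1.png",cv2.resize(c["image"][80:240,280:480],None,fx=3,fy=3))
```

```text
rv [-0.001  0.     0.002] mm [ 0.7 86.5  0.2] deg 0.1
```

View pics/a1.png

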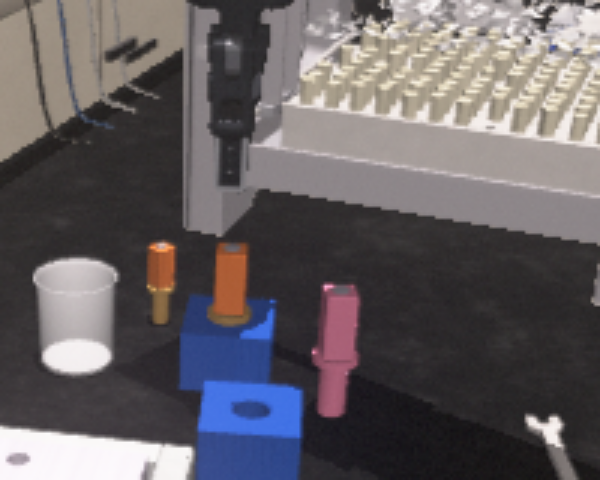

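The picture shows the fingers (230,165) directly above the chosen plug (232,280), clear of the pink plug and the beaker. I'll descend and close.

Request:
{"op": "jog_arm", "data": {"commands": [[0, 0, 0, 0, 30, 0, 0], [0, 0, 0, 0.3, 60, 0, 0], [0, 0, 0, 0.5, 87, 0, 0], [0, 0, 0, 0.5, 87, 0, 0], [0, 0, 0, 0.5, 87, 0, 0.3], [0, 0, 0, 0.5, 87, 0, 1], [0, 0, 0, 0.5, 87, 0, 1], [0, 0, 0, 0.5, 87, 0, 1], [0, 0, 0, 0.5, 87, 0, 1], [0, 0, 0, 0.5, 87, 0, 1], [0, 0, 0, 0.5, 87, 0, 1], [0, 0, 0, 0.5, 87, 0, 1]], "force": 80}}

```text
time: 3.6
eef_pos: [0.5455, -0.1476, 0.064]
orientation: [-1.568, 0.001, -2.828]
force: [-2.1, -0.4, 6.3]
opening: 0.25
```

Request:
{"op": "jog_arm", "data": {"commands": [[0, 0, 0, 0, -15, 0, 1], [0, 0, 0, 0, -35, 0, 1], [0, 0, 0, 0, -65, 0, 1], [0, 0, 0, 0, -95, 0, 1], [0, 0, 0, 0, -110, 0, 1], [0, 0, 0, 0, -110, 0, 1], [0, 0, 0, 0, -110, 0, 1]]}}

```text
time: 4.18
eef_pos: [0.5452, -0.1472, 0.174]
orientation: [-1.567, 0.001, -2.828]
force: [-0.5, -0.1, -2.4]
opening: 0.245
```

Run:
```python
from h import *
t,R,s=tool()
print(s["force"],s["moment"],s["opening"],t)
for n in("top","scene"):
    c=camera(n)
    cv2.imwrite(f"pics/g_{n}.png",cv2.resize(c["image"][80:260,250:490],None,fx=3,fy=3))
    P,ok=pts(c,np.argwhere(np.ones((400,640),bool)))
    hsv=cv2.cvtColor(c["image"],cv2.COLOR_BGR2HSV).reshape(-1,3)
    k=ok&(np.hypot(*(P[:,:2]-t[:2]).T)<.035)&(P[:,2]>.08)&(P[:,2]<.175)&(hsv[:,0]>5)&(hsv[:,0]<35)&(hsv[:,1]>90)
    Q=P[k]
    if len(Q): print(n,k.sum(),"z",np.round(np.percentile(Q[:,2],[0,2,98,100]),4))
    for lo in np.arange(.1,.17,.01):
        m=(Q[:,2]>=lo)&(Q[:,2]<lo+.01)
        if m.sum()>3: print(round(lo,2),m.sum(),np.round(Q[m].mean(0),4))
# next: over bore, tilt
for tilt in (15,-15): delta([.523,.141,.19],R_of(-72,tilt))
```

```text
[-0.49664356 -0.05357341 -2.4445013 ] [ 0.06444436  0.05261297 -0.02829902] 0.24494653886147208 [ 0.54523252 -0.14719127  0.17403179]
scene 244 z [0.1165 0.118  0.1716 0.1745]
0.11 14 [ 0.5398 -0.1413  0.1184]
0.12 39 [ 0.5409 -0.1405  0.1251]
0.13 43 [ 0.5411 -0.1408  0.1351]
0.14 32 [ 0.541  -0.1402  0.1451]
0.15 39 [ 0.5397 -0.1367  0.1557]
0.16 66 [ 0.5405 -0.1385  0.1641]
0.17 11 [ 0.5407 -0.1352  0.1717]
rv [ 0.261 -0.     0.002] mm [ -68.8  -18.3 -280.3] deg 14.9
rv [-0.263 -0.001  0.002] mm [ -68.8  -18.3 -280.3] deg 15.1
```

View pics/g_scene.png

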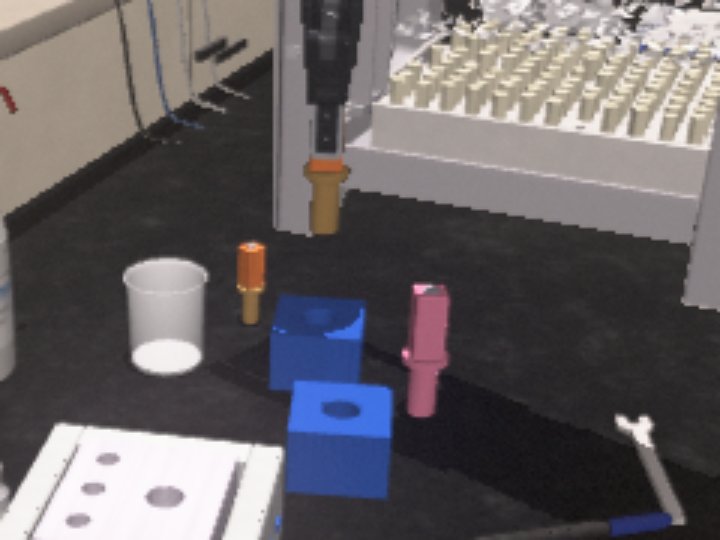

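The plug is held straight, with its foot at about 58 mm below the TCP (crop: collar 325,170, foot 325,232), and the stand is empty. Next I'll carry it over the heater, tilted 14°.

```bash
cat >> h.py <<'E'
B=np.array([.523,.141,.074]); LEN=.058
L0=R_of(-72)
def st(tilt_known=None):  # where the plug is, in bore-frame mm along level tool x, z and height over block
    t,R,s=tool(); F=t+LEN*R[:,1]; tilt=np.degrees(np.arctan2(R[:,1]@L0[:,2],R[:,1]@L0[:,1])); sg=-1 if tilt>=0 else 1
    E=F+sg*.010*R[:,2]; f=lambda v:np.round([(v-B)@L0[:,0]*1e3,(v-B)@L0[:,2]*1e3,(v-B)[2]*1e3],2)
    print("t",round(s["time"],2),"tilt",round(tilt,2),"foot(x,z,h)",f(F),"edge",f(E),"force x,z,up",np.round([s["force"]@L0[:,0],s["force"]@L0[:,2],s["force"][2]],1),"mom",np.round(s["moment"],2),"op",round(s["opening"],3))
def go(ex,ez,h,tilt):
    Rt=R_of(-72,tilt); sg=-1 if tilt>=0 else 1
    E=B+(ex*L0[:,0]+ez*L0[:,2])*1e-3+[0,0,h*1e-3]; delta(E-sg*.010*Rt[:,2]-LEN*Rt[:,1],Rt)
E
python3 -c "
from h import *
st();go(0,-7,25,14)"
```

```text
t 4.28 tilt 0.06 foot(x,z,h) [ 69.05 280.4   40.13] edge [ 69.05 270.4   40.12] force x,z,up [ 0.6 -0.7 -1.9] mom [ 0.02  0.05 -0.04] op 0.246
rv [ 0.243 -0.     0.002] mm [ -68.8   14.  -291.7] deg 13.9
```

Request:
{"op": "jog_arm", "data": {"commands": [[0, 0, 0, -9, 0, -36, 1], [0, 0, 0, -18, 0, -73, 1], [0.04, 0, 0, -27, 0, -110, 1], [0.1, 0, 0, -36, 0, -146, 1], [0.16, 0, 0, -45, 0, -182, 1], [0.22, 0, 0, -54, 5, -219, 1], [0.243, 0, 0, -61, 9, -255, 1], [0.243, 0, 0, -68.8, 14, -291.7, 1], [0.243, 0, 0.002, -68.8, 14, -291.7, 1], [0.243, 0, 0.002, -68.8, 14, -291.7, 1], [0.243, 0, 0.002, -68.8, 14, -291.7, 1], [0.243, 0, 0.002, -68.8, 14, -291.7, 1]]}}

```text
time: 5.28
eef_pos: [0.5192, 0.1504, 0.157]
orientation: [-1.326, -0.002, -2.829]
force: [-0.4, 0.6, -2.4]
opening: 0.247
```

Run:
```python
from h import *
st();go(0,-7,4,14);go(0,-7,-1,14)
ims=[]
for n,(r,cc) in {"top":(slice(150,270),slice(200,330)),"scene":(slice(150,310),slice(230,350))}.items():
    c=camera(n);ims.append(cv2.resize(c["image"][r,cc],(390,500)))
    # brass shank axis
    P,ok=pts(c,np.argwhere(np.ones((400,640),bool)));t,R,s=tool();hsv=cv2.cvtColor(c["image"],cv2.COLOR_BGR2HSV).reshape(-1,3)
    Q=(P-t)@R*1000; k=ok&(np.hypot(Q[:,0],Q[:,2])<18)&(Q[:,1]>20)&(Q[:,1]<64)&(hsv[:,1]>90)&(hsv[:,0]<35)
    for lo in range(20,65,6):
        m=k&(Q[:,1]>=lo)&(Q[:,1]<lo+6)
        if m.sum()>3: print(n,lo,m.sum(),"x",np.round([Q[m,0].min(),Q[m,0].max()],1),"z",np.round([Q[m,2].min(),Q[m,2].max()],1),"ymax",np.round(Q[m,1].max(),1))
cv2.imwrite("pics/h1.png",np.hstack(ims))
```

```text
t 5.28 tilt 14.0 foot(x,z,h) [ 0.85  3.91 26.68] edge [ 0.84 -5.79 24.26] force x,z,up [ 0.2 -0.7 -2.4] mom [0.14 0.11 0.02] op 0.247
rv [-0.    -0.001  0.003] mm [-0.7 19.4 -6.1] deg 0.2
rv [-0.    -0.001  0.003] mm [-0.8 24.2 -7.3] deg 0.2
top 32 11 x [-2.4  8.2] z [ 2.8 11.2] ymax 38.0
top 38 10 x [-4.3  8.2] z [ 1.7 10.1] ymax 43.5
top 44 13 x [-6.6  8.3] z [ 1.  10.5] ymax 48.7
top 50 8 x [-1.9  7.5] z [ 3.7 10.1] ymax 54.4
scene 20 10 x [-3.9  9.1] z [-9.9 -4.8] ymax 25.4
scene 26 31 x [-6.8 10.1] z [-9.6 -0.3] ymax 31.8
scene 32 35 x [-6.8  9.9] z [-10.4  -0.6] ymax 37.9
scene 38 29 x [-6.   9.6] z [-10.3  -2.2] ymax 43.5
scene 44 28 x [-6.1  9.5] z [-10.2  -3.5] ymax 49.9
scene 50 24 x [-4.6  9.4] z [-9.9 -4.3] ymax 55.9
```

View pics/h1.png

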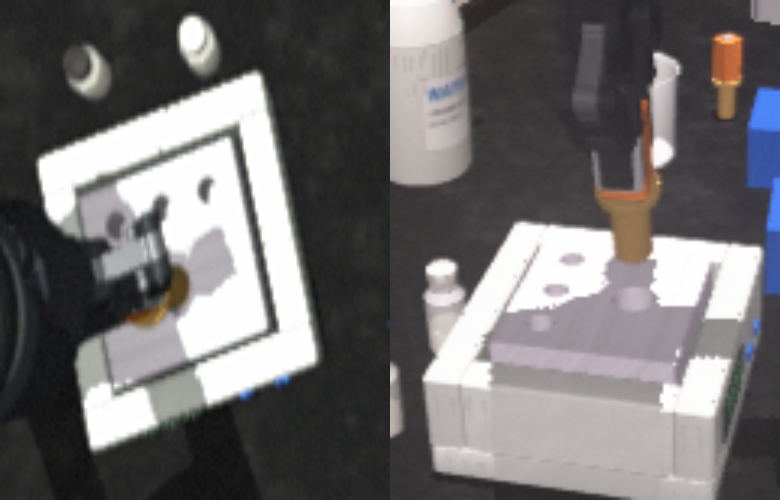

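The picture shows the plug leaning over the heater (right half: foot 632,258, bore 635,298) and both vials untouched. I'll lower it toward the mouth in small steps.

Request:
{"op": "jog_arm", "data": {"commands": [[0, 0, 0.003, -0.7, 10, -3, 1], [0, 0, 0.003, -0.7, 19.4, -6.1, 1], [0, 0, 0.003, -0.7, 21.3, -6.6, 1], [0, 0, 0.003, -0.8, 22.3, -6.8, 1], [0, 0, 0.003, -0.8, 23.3, -7.1, 1], [0, 0, 0.003, -0.8, 23.8, -7.2, 1], [0, 0, 0.003, -0.8, 24.2, -7.3, 1], [0, 0, 0.003, -0.8, 24.2, -7.3, 1]]}}

```text
time: 6.05
eef_pos: [0.52, 0.1517, 0.1325]
orientation: [-1.327, 0.002, -2.829]
force: [0.1, -0.0, -2.0]
opening: 0.245
```

```bash
python3 -c "
from h import *
st();go(0,-7,-3,14)"
```

```text
t 6.05 tilt 13.99 foot(x,z,h) [-0.63  2.89  2.19] edge [-0.65 -6.81 -0.23] force x,z,up [-0.1  0.  -2. ] mom [ 0.17  0.13 -0.01] op 0.245
rv [ 0.    -0.002 -0.002] mm [ 0.5  2.6 -0.9] deg 0.2
```

Request:
{"op": "jog_arm", "data": {"commands": [[0, 0, 0, 0.3, 0.6, -0.2, 1], [0, 0, 0, 0.5, 1.2, -0.4, 1], [0, 0, 0, 0.5, 1.8, -0.6, 1], [0, 0, 0, 0.5, 2.4, -0.7, 1], [0, 0, 0, 0.5, 2.4, -0.7, 1]]}}

```text
time: 6.47
eef_pos: [0.5195, 0.1517, 0.13]
orientation: [-1.327, 0.002, -2.829]
force: [0.1, -1.7, -1.8]
opening: 0.245
```

```bash
python3 -c "
from h import *
st();go(0,-7,-5,14)"
```

```text
t 6.47 tilt 13.99 foot(x,z,h) [-0.07  2.77 -0.3 ] edge [-0.09 -6.93 -2.72] force x,z,up [ 0.4  1.6 -1.8] mom [0.15 0.12 0.02] op 0.245
rv [ 0.    -0.002 -0.002] mm [-0.   2.2 -0.6] deg 0.2
```

Request:
{"op": "jog_arm", "data": {"commands": [[0, 0, 0, 0, 0.5, -0.1, 1], [0, 0, 0, 0, 1.0, -0.2, 1], [0, 0, 0, 0, 1.5, -0.4, 1], [0, 0, 0, 0, 1.8, -0.5, 1], [0, 0, 0, 0, 1.8, -0.5, 1]]}}

```text
time: 6.88
eef_pos: [0.5193, 0.1515, 0.1288]
orientation: [-1.326, 0.002, -2.829]
force: [-3.3, 0.1, 5.4]
opening: 0.251
```

```bash
python3 -c "
from h import *
st();go(0,-9,-4.5,14);go(0,-12,-4.5,14)"
```

```text
t 6.88 tilt 14.02 foot(x,z,h) [ 0.17  2.89 -1.52] edge [ 0.15 -6.81 -3.94] force x,z,up [ 3.1 -1.1  5.4] mom [-0.22  0.52 -0.18] op 0.251
rv [-0.    -0.002 -0.002] mm [-0.3  0.  -2.2] deg 0.2
rv [-0.    -0.002 -0.002] mm [-0.3 -0.7 -5.2] deg 0.2
```

Request:
{"op": "jog_arm", "data": {"commands": [[0, 0, 0, 0.3, -0.3, -0.5, 1], [0, 0, 0, 0.4, -0.3, -1, 1], [0, 0, 0, 0.4, -0.3, -1.4, 1], [0, 0, 0, 0.4, -0.3, -1.4, 1]]}}

```text
time: 7.22
eef_pos: [0.5183, 0.153, 0.1282]
orientation: [-1.327, 0.002, -2.829]
force: [-1.8, -0.0, -1.5]
opening: 0.243
```

```bash
python3 -c "
from h import *
st()"
```

```text
t 7.22 tilt 13.99 foot(x,z,h) [ 0.73  1.13 -2.05] edge [ 0.71 -8.57 -4.47] force x,z,up [ 1.7 -0.6 -1.5] mom [ 0.22  0.28 -0.04] op 0.243
```

Request:
{"op": "jog_arm", "data": {"commands": [[0, 0, 0, 0.2, 0, -0.4, 1], [0, 0, 0, 0.2, 0, -0.8, 1], [0, 0, 0, 0.2, 0, -1.2, 1], [0, 0, 0, 0.2, 0, -1.2, 1]]}}

```text
time: 7.55
eef_pos: [0.5178, 0.154, 0.1278]
orientation: [-1.326, 0.002, -2.829]
force: [-0.9, -0.8, -2.4]
opening: 0.246
```

```bash
python3 -c "
from h import *
st()"
```

```text
t 7.55 tilt 14.0 foot(x,z,h) [ 0.81  0.05 -2.48] edge [ 0.79 -9.65 -4.9 ] force x,z,up [ 1.1  0.5 -2.4] mom [0.08 0.02 0.04] op 0.246
```

Request:
{"op": "jog_arm", "data": {"commands": [[0, 0, 0, 0, 0, -0.4, 1], [0, 0, 0, 0, 0, -0.8, 1], [0, 0, 0, 0, 0, -1.2, 1], [0, 0, 0, 0, 0, -1.2, 1]]}}

```text
time: 7.88
eef_pos: [0.5177, 0.1545, 0.1277]
orientation: [-1.325, 0.002, -2.829]
force: [1.4, -3.9, -0.8]
opening: 0.25
```

```bash
python3 -c "
from h import *
st()"
```

```text
t 7.88 tilt 14.09 foot(x,z,h) [ 0.81 -0.35 -2.56] edge [  0.79 -10.05  -4.99] force x,z,up [-0.1  4.1 -0.8] mom [-0.7  -0.19  0.01] op 0.25
```

The wall is felt on the lean side. Now I'll feel sideways.

Request:
{"op": "jog_arm", "data": {"commands": [[0, 0, 0, 0.4, 0, 0.1, 1], [0, 0, 0, 0.8, 0, 0.1, 1], [0, 0, 0, 1.2, 0, 0.1, 1], [0, 0, 0, 1.2, 0, 0.1, 1]]}}

```text
time: 8.22
eef_pos: [0.517, 0.1543, 0.1279]
orientation: [-1.325, 0.003, -2.828]
force: [1.7, -1.6, -2.6]
opening: 0.247
```

```bash
python3 -c "
from h import *
st()"
```

```text
t 8.22 tilt 14.08 foot(x,z,h) [ 1.45 -0.35 -2.39] edge [  1.44 -10.05  -4.82] force x,z,up [-1.1  2.1 -2.6] mom [-0.16 -0.35  0.04] op 0.247
```

Request:
{"op": "jog_arm", "data": {"commands": [[0, 0, 0, -0.6, 0, 0, 1], [0, 0, 0, -1.2, 0, 0, 1], [0, 0, 0, -1.8, 0, 0, 1], [0, 0, 0, -1.8, 0, 0, 1]]}}

```text
time: 8.55
eef_pos: [0.5179, 0.1544, 0.1276]
orientation: [-1.325, 0.0, -2.829]
force: [-1.5, -2.9, 0.3]
opening: 0.247
```

```bash
python3 -c "
from h import *
st()"
```

```text
t 8.55 tilt 14.09 foot(x,z,h) [ 0.72 -0.24 -2.61] edge [ 0.71 -9.94 -5.04] force x,z,up [2.3 2.3 0.3] mom [-0.47  0.37 -0.12] op 0.247
```

Both sides are felt, at x≈0.7 and 1.45, so the bore centre is about x=1.1, z=-0.65. Now I'll straighten it about the lower edge in steps.

```bash
python3 -c "
from h import *
for t,e,h in((14,-9.75,-5.3),(12,-9.9,-5.5),(10,-10.05,-5.5),(8,-10.2,-5.5),(6,-10.3,-5.5),(4,-10.45,-5.5),(2,-10.6,-5.5),(0,-10.65,-5.5)): go(1.1,e,h,t)"
```

```text
rv [-0.002 -0.002 -0.   ] mm [0.4 0.3 0.2] deg 0.1
rv [-0.037 -0.002 -0.   ] mm [0.4 0.9 2. ] deg 2.1
rv [-0.071 -0.002 -0.   ] mm [0.4 1.3 3.9] deg 4.1
rv [-0.106 -0.002 -0.   ] mm [0.4 1.8 5.7] deg 6.1
rv [-0.141 -0.002 -0.   ] mm [0.4 2.3 7.6] deg 8.1
rv [-0.176 -0.002 -0.   ] mm [0.4 3.  9.4] deg 10.1
rv [-0.211 -0.002 -0.   ] mm [ 0.4  3.7 11.2] deg 12.1
rv [-0.246 -0.002 -0.   ] mm [ 0.4  4.5 13. ] deg 14.1
```

Request:
{"op": "jog_arm", "data": {"commands": [[0, 0, 0, 0.4, 0.3, 0.2, 1], [-0.018, 0, 0, 0.4, 0.6, 1.1, 1], [-0.037, 0, 0, 0.4, 0.9, 2.0, 1], [-0.054, 0, 0, 0.4, 1.1, 2.9, 1], [-0.071, 0, 0, 0.4, 1.3, 3.9, 1], [-0.071, 0, 0, 0.4, 1.3, 3.9, 1]]}}

```text
time: 9.05
eef_pos: [0.5192, 0.1501, 0.1275]
orientation: [-1.398, 0.002, -2.831]
force: [-1.1, -1.1, -1.8]
opening: 0.246
```

```bash
python3 -c "
from h import *
st()
for t,e,h in((8,-10.2,-5.5),(6,-10.3,-5.5),(4,-10.45,-5.5),(2,-10.6,-5.5),(0,-10.65,-5.5)): go(1.1,e,h,t)"
```

```text
t 9.05 tilt 9.9 foot(x,z,h) [ 0.69  0.11 -3.66] edge [ 0.65 -9.74 -5.38] force x,z,up [ 1.4  0.8 -1.8] mom [0.05 0.05 0.01] op 0.246
rv [-0.033 -0.004 -0.001] mm [0.3 0.4 1.4] deg 1.9
rv [-0.068 -0.004 -0.001] mm [0.3 0.8 3.4] deg 3.9
rv [-0.103 -0.003 -0.001] mm [0.3 1.3 5.2] deg 5.9
rv [-0.138 -0.003 -0.002] mm [0.3 1.9 7. ] deg 7.9
rv [-0.173 -0.003 -0.002] mm [0.3 2.5 8.9] deg 9.9
```

Request:
{"op": "jog_arm", "data": {"commands": [[-0.017, 0, 0, 0.4, 0.2, 0.7, 1], [-0.033, 0, 0, 0.4, 0.4, 1.4, 1], [-0.05, 0, 0, 0.4, 0.6, 2.4, 1], [-0.068, 0, 0, 0.4, 0.8, 3.4, 1], [-0.085, 0, 0, 0.4, 1.1, 4.3, 1], [-0.103, 0, 0, 0.4, 1.3, 5.2, 1], [-0.103, 0, 0, 0.4, 1.3, 5.2, 1]]}}

```text
time: 9.63
eef_pos: [0.5207, 0.1445, 0.1271]
orientation: [-1.503, 0.002, -2.832]
force: [1.1, 0.1, -2.9]
opening: 0.247
```

```bash
python3 -c "
from h import *
st()
for t,e,h in((2,-10.6,-5.5),(0,-10.65,-5.5),(0,-10.65,-7)): go(1.1,e,h,t)"
```

```text
t 9.63 tilt 3.91 foot(x,z,h) [ 1.   -0.13 -4.8 ] edge [  0.95 -10.11  -5.48] force x,z,up [-1.1  0.2 -2.9] mom [ 0.05  0.03 -0.  ] op 0.247
rv [-0.033 -0.005 -0.002] mm [-0.   0.3  1.4] deg 1.9
rv [-0.068 -0.005 -0.002] mm [-0.   0.8  3.4] deg 3.9
rv [-0.068 -0.005 -0.002] mm [-0.   2.3  3.3] deg 3.9
```

Request:
{"op": "jog_arm", "data": {"commands": [[-0.017, 0, 0, 0, 0.1, 0.7, 1], [-0.033, 0, 0, 0, 0.3, 1.4, 1], [-0.05, 0, 0, 0, 0.5, 2.4, 1], [-0.068, -0.003, -0.002, 0, 0.8, 3.4, 1], [-0.068, -0.003, -0.002, 0, 1.5, 3.4, 1], [-0.068, -0.003, -0.002, 0, 2.3, 3.3, 1], [-0.068, -0.003, -0.002, 0, 2.3, 3.3, 1]]}}

```text
time: 10.22
eef_pos: [0.5215, 0.1413, 0.1247]
orientation: [-1.571, -0.0, -2.829]
force: [-0.3, -0.4, -2.2]
opening: 0.249
```

```bash
python3 -c "
from h import *
st()
go(1.1,-10.65,-12,0)"
```

```text
t 10.22 tilt -0.01 foot(x,z,h) [ 1.31 -0.79 -7.28] edge [ 1.33  9.21 -7.28] force x,z,up [ 0.4  0.3 -2.2] mom [-0.09 -0.1   0.03] op 0.249
rv [ 0.    -0.002  0.   ] mm [-0.2  4.7  0.1] deg 0.1
```

It is upright, 7 mm deep and free of load. I'll slide it in.

Request:
{"op": "jog_arm", "data": {"commands": [[0, 0, 0, -0.2, 1.5, 0.1, 1], [0, 0, 0, -0.2, 3, 0.1, 1], [0, 0, 0, -0.2, 4.5, 0.1, 1], [0, 0, 0, -0.2, 6, 0.1, 1], [0, 0, 0, -0.2, 7.5, 0.1, 1], [0, 0, 0, -0.2, 7.5, 0.1, 1]]}}

```text
time: 10.72
eef_pos: [0.5216, 0.1414, 0.1168]
orientation: [-1.571, -0.001, -2.829]
force: [1.0, -0.7, -3.1]
opening: 0.248
```

```bash
python3 -c "
from h import *
st()"
```

```text
t 10.72 tilt -0.01 foot(x,z,h) [  1.26  -0.79 -15.19] edge [  1.28   9.21 -15.19] force x,z,up [-0.8  1.  -3.1] mom [-0.13 -0.05 -0.01] op 0.248
```

Request:
{"op": "jog_arm", "data": {"commands": [[0, 0, 0, 0, 2, 0, 1], [0, 0, 0, 0, 4, 0, 1], [0, 0, 0, 0, 6, 0, 1], [0, 0, 0, 0, 8, 0, 1], [0, 0, 0, 0, 10, 0, 1], [0, 0, 0, 0, 12, 0, 1], [0, 0, 0, 0, 12, 0, 1]]}}

```text
time: 11.3
eef_pos: [0.5214, 0.1413, 0.1043]
orientation: [-1.571, -0.001, -2.829]
force: [0.9, -1.7, -2.6]
opening: 0.245
```

```bash
python3 -c "
from h import *
st()"
```

```text
t 11.3 tilt -0.01 foot(x,z,h) [  1.47  -0.77 -27.66] edge [  1.49   9.23 -27.67] force x,z,up [-0.3  1.8 -2.6] mom [-0.21 -0.12 -0.01] op 0.245
```

Request:
{"op": "jog_arm", "data": {"commands": [[0, 0, 0, -0.1, 2, -0.1, 1], [0, 0, 0, -0.2, 4, -0.1, 1], [0, 0, 0, -0.2, 6, -0.1, 1], [0, 0, 0, -0.2, 8, -0.1, 1], [0, 0, 0, -0.2, 10, -0.1, 1], [0, 0, 0, -0.2, 10, -0.1, 1]]}}

```text
time: 11.8
eef_pos: [0.5216, 0.1413, 0.0939]
orientation: [-1.571, -0.002, -2.829]
force: [0.2, -1.9, -2.8]
opening: 0.244
```

```bash
python3 -c "
from h import *
st()"
```

```text
t 11.8 tilt -0.0 foot(x,z,h) [  1.36  -0.76 -38.12] edge [  1.38   9.24 -38.12] force x,z,up [ 0.4  1.9 -2.8] mom [-0.35 -0.16 -0.03] op 0.244
```

Now the last 2 mm, gently until the collar seats.

Request:
{"op": "jog_arm", "data": {"commands": [[0, 0, 0, 0, 0.5, -0.1, 1], [0, 0, 0, 0, 1, -0.1, 1], [0, 0, 0, 0, 1.5, -0.1, 1], [0, 0, 0, 0, 1.9, -0.1, 1], [0, 0, 0, 0, 1.9, -0.1, 1]]}}

```text
time: 12.22
eef_pos: [0.5216, 0.1413, 0.092]
orientation: [-1.571, -0.002, -2.829]
force: [0.5, -1.9, -1.1]
opening: 0.245
```

```bash
python3 -c "
from h import *
st()"
```

```text
t 12.22 tilt 0.01 foot(x,z,h) [  1.32  -0.76 -40.01] edge [  1.31 -10.76 -40.01] force x,z,up [ 0.1  2.  -1.1] mom [-0.41 -0.12 -0.03] op 0.245
```

Request:
{"op": "jog_arm", "data": {"commands": [[0, 0, 0, 0, 0.3, 0, 1], [0, 0, 0, 0, 0.6, 0, 1], [0, 0, 0, 0, 0.6, 0, 1]]}}

```text
time: 12.47
eef_pos: [0.5216, 0.1414, 0.0919]
orientation: [-1.571, -0.001, -2.829]
force: [0.4, -1.8, 4.3]
opening: 0.248
```

```bash
python3 -c "
from h import *
st()"
```

```text
t 12.47 tilt 0.01 foot(x,z,h) [  1.27  -0.77 -40.07] edge [  1.25 -10.77 -40.07] force x,z,up [0.2 1.9 4.3] mom [-0.46  0.11 -0.01] op 0.248
```

The collar has seated: the force rises with no further travel. I'll release and retreat upward.

Request:
{"op": "jog_arm", "data": {"commands": [[0, 0, 0, 0, 0, 0, 0.7], [0, 0, 0, 0, 0, 0, 0.6], [0, 0, 0, 0, 0, 0, 0.4], [0, 0, 0, 0, 0, 0, 0.2], [0, 0, 0, 0, 0, 0, 0.2], [0, 0, 0, 0, -20, 0, 0.2], [0, 0, 0, 0, -50, 0, 0.2], [0, 0, 0, 0, -90, 0, 0.2], [0, 0, 0, 0, -120, 0, 0.2], [0, 0, 0, 0, -140, 0, 0.2], [0, 0, 0, 0, -140, 0, 0.2]]}}

```text
time: 13.38
eef_pos: [0.5243, 0.1422, 0.237]
orientation: [-1.57, 0.009, -2.829]
force: [0.0, -0.3, 0.5]
opening: 0.806
```

Run:
```python
from h import *
st();rr=np.argwhere(np.ones((400,640),bool))
for n in("top","scene"):
    c=camera(n)
    if n=="scene": cv2.imwrite("pics/f1.png",cv2.resize(c["image"][120:310,200:440],None,fx=3,fy=3))
    P,ok=pts(c,rr);hsv=cv2.cvtColor(c["image"],cv2.COLOR_BGR2HSV).reshape(-1,3)
    k=ok&(np.hypot(P[:,0]-.5216,P[:,1]-.1414)<.03)&(hsv[:,1]>110)&(hsv[:,0]<35)&(P[:,2]<.16)&(P[:,2]>.07)
    print(n,k.sum(),"z",np.round(np.percentile(P[k,2],[1,5,95,99]),4) if k.any() else "")
    for o in("vial_black_mid","vial_white_mid","cup_mid"):
        for m in masks_of(c,o)[:2]:
            Q,v=pts(c,np.argwhere(m["mask"]));print(n,o,round(m["score"],2),np.round(np.median(Q[v],0),3))
```

```text
t 13.38 tilt 0.04 foot(x,z,h) [ -2.11  -0.68 105.02] edge [ -2.13 -10.68 105.02] force x,z,up [0.1 0.3 0.5] mom [ 0.02 -0.03  0.02] op 0.806
top 178 z [0.0774 0.0788 0.1295 0.1302]
top vial_black_mid 0.57 [0.631 0.205 0.039]
top vial_white_mid 0.7 [0.64  0.13  0.042]
top vial_white_mid 0.51 [ 0.663 -0.119  0.018]
top cup_mid 0.74 [ 0.664 -0.12   0.019]
scene 480 z [0.0783 0.0807 0.1289 0.1295]
scene vial_black_mid 0.78 [0.627 0.216 0.031]
scene vial_white_mid 0.77 [0.64  0.14  0.036]
scene cup_mid 0.71 [ 0.647 -0.098  0.048]
scene cup_mid 0.48 [0.518 0.193 0.066]
```

View pics/f1.png

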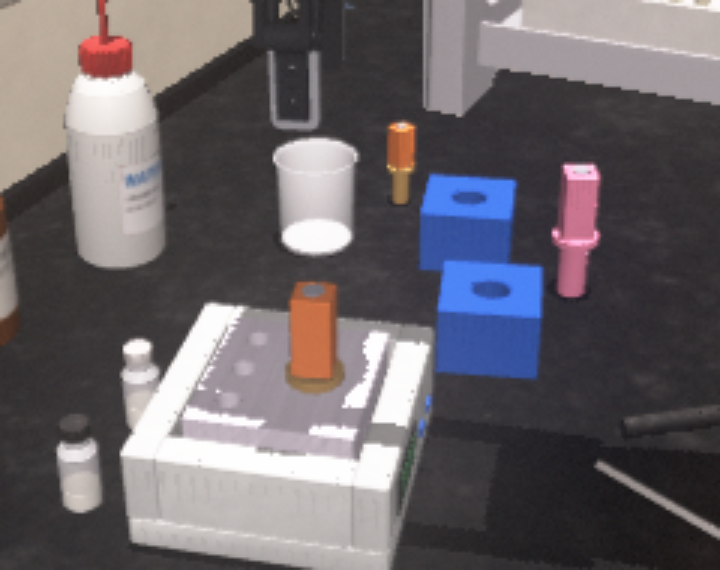

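The picture shows the plug upright in the bore with its collar on the block (313,375), the stands empty, and both vials and the beaker in place. The grip top reads about 1 mm high, so I'll check that before handing in.

Run:
```python
from h import *
rr=np.argwhere(np.ones((400,640),bool))
for n in("top","scene"):
    c=camera(n);P,ok=pts(c,rr);r=np.hypot(P[:,0]-.5216,P[:,1]-.1414)
    k=ok&(r<.025)&(P[:,2]>.122)&(P[:,2]<.14); 
    A=np.c_[P[k,:2]-[.5216,.1414],np.ones(k.sum())]
    k2=ok&(r<.019)&(P[:,2]>.0765)&(P[:,2]<.086); b=ok&(r>.02)&(r<.04)&(P[:,2]>.0705)&(P[:,2]<.0775)
    print(n,"top",k.sum(),np.round(np.percentile(P[k,2],[10,50,90]),4),"collar",k2.sum(),np.round(np.median(P[k2,2]),4),"block",np.round(np.median(P[b,2]),4))
    if n=="top":
        k=k&(P[:,2]>.127);A=np.c_[P[k,:2]-[.5216,.1414],np.ones(k.sum())];print("slope",np.round(np.linalg.lstsq(A,P[k,2],rcond=None)[0],3))
```

```text
top top 95 [0.1253 0.1279 0.1302] collar 55 0.0799 block 0.0741
slope [0.077 0.027 0.129]
scene top 149 [0.124  0.1283 0.1297] collar 121 0.0806 block 0.0747
```

```bash
python3 -c "
from h import *
print(ticket.close_job())"
```

```text
the job is handed in; nothing more can be done
None
```

The plug is in the heater's large bore with its collar down on the block. It is released, and I handed the job in at about 13.5 s of the 58 s allowed. The hand-in reports no verdict.

**What I did:** I took the larger orange plug from the rightmost blue stand and leaned it 14°. I worked its lower edge about 5 mm into the bore, then felt the wall on the lean side and on both sides. From that I centred it, straightened it up and slid it home.

**Forces:** Forces on the tool between moves stayed below about 8 N.

**Last checks:**
- **Depth:** the arm stopped at a shank depth of 40.07 mm, and the force rose without further travel.
- **Collar:** its top reads about 5.8 mm above the block in both cameras, against 6 mm for a collar lying flat.
- **Grip top:** its median height is 128 mm, which matches the expected 128 mm. The highest depth readings ran up to about 2 mm above that.
- **Tilt:** a slope fit on the grip top suggested about 4°. The fit used only the highest pixels, and a seated plug has at most about 1.7° of play, so I put it down to depth noise.
- **Bystanders:** both vials and the beaker read within about 1 mm of where they were measured at the start. The white vial was not measured separately beforehand, but the top camera reads it where a vial stood at the start.
- **Gripper:** it is well clear above the heater.

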